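# Complete an order carrier and show it to the check camera

## Task

Fetch the orange-capped tablet tube from the white stock bin, lower it end down, fully home, into the empty well of the blue order carrier standing on the counter, and let go of it. Then pick up the loaded carrier by its handle and hold it still before the check camera, right way up, with its white label centred on the lens, squarely facing it (tipped as the camera is tipped) and 16 cm away from it. Finish while still holding it there with both tubes in their wells; do not touch the camera, and leave the other stock tubes and everything else on the counter where they are.

Things in the scene. Friction and masses are not known exactly. Their poses are not given: they have to be found in the camera images.
- orange_tube_mid (a point): One of three closed tablet tubes standing upright in the stock bin, white cylinder 28 mm in diameter and 105 mm tall with cap in orange (top 24 mm, same diameter) and a band in orange; about 50 g. Point: its centre, 52 mm above its foot. z runs along the tube, up. This is the tube to load; which bay it stands in varies.
- black_tube_mid (a point): One of three closed tablet tubes standing upright in the stock bin, white cylinder 28 mm in diameter and 105 mm tall with cap in black (top 24 mm, same diameter) and a band in black; about 50 g. Point: its centre, 52 mm above its foot. z runs along the tube, up. Bystander.
- yellow_tube_mid (a point): One of three closed tablet tubes standing upright in the stock bin, white cylinder 28 mm in diameter and 105 mm tall with cap in yellow (top 24 mm, same diameter) and a band in yellow; about 50 g. Point: its centre, 52 mm above its foot. z runs along the tube, up. Bystander.
- green_tube_mid (a point): Green-capped tube, same size, already standing in the other well of the carrier. Point: its centre, 52 mm above its foot; z along the tube, up.
- stock_bin: White open bin fixed to the counter, 250 x 85 mm and 40 mm high, walls and floor 4 mm, three bays in a row along its x axis, one tube standing in each, 81 mm apart. Origin at the centre of its underside; z up.
- carrier: Loose blue order carrier, about 350 g: a block 50 (x) x 160 (y) x 50 mm (z) with two round wells 34 mm wide (mouth chamfered by 4 mm) and 44 mm deep (floor 6 mm above the underside) on its y axis at +55 mm (empty) and -55 mm (green-capped tube), and between them a handle: an upright plate 12 mm thick (x), 36 mm wide (y), whose top is 120 mm above the underside. Origin at the centre of the underside; x points out of the face with the white label, z up.
- handle (a point): Grip point of the carrier's handle, on the plate's mid-plane, 15 mm below its top, 105 mm above the carrier's underside. Axes as the carrier's.
- empty_well (a point): Centre of the mouth of the carrier's empty well, 50 mm above the carrier's underside. Axes as the carrier's.
- label (a point): Centre of the white label (120 x 36 mm, a black square near one end) on the carrier's +x face, 25 mm in front of the handle's mid-plane and 25 mm above the underside. Axes as the carrier's: x points out of the label.
- lens (a point): Centre of the front of the check camera's lens (black barrel 34 mm wide with a red ring, on a white head 75 mm wide and 55 mm tall). The head sits on a thin mast with a dark foot plate 100 x 110 mm, at the back of the counter, fixed; its height, heading and downward tip vary. x points backwards into the camera, so the camera looks along -x; y is level; z is the top of its picture. In the wanted pose the carrier's axes are parallel to these and the label lies 160 mm along -x.
- camera_stand: Mast and foot of the check camera, not to be touched. The mast rises 340 mm, 70 mm behind the lens front when the head is level. Origin at the centre of the foot's underside.
- amber_jar: Amber jar with white lid, 52 mm in diameter, 75 mm tall; bystander. Origin at the centre of its underside.
- carton: Small flat white and green medicine carton, 55 x 90 x 36 mm; bystander. Origin at the centre of its underside.
- ointment_pot: White ointment pot with blue lid, 44 mm in diameter, 40 mm tall; bystander. Origin at the centre of its underside.
- spatula: Red-handled counting spatula, 190 mm long, lying flat; bystander. Origin at the middle of its underside.
Mind the look-alikes: they are no part of the job. Of the things like the carrier, leave any that is brown; of the rest the smaller one is meant.

How it is judged:
By the outcome, as a careful person would: the job done as asked, in the order asked, and still so for the second after the job is handed in, while the arm keeps its last pose, push and grip.
It also fails if it takes over 48 s, if anything falls off the work surface, if the arm or the gripper's body presses on something with over 40 N, if the wrist force passes 120 N, or if a joint passes its speed limit or range.

## Robot

A 6-joint arm with a two-finger parallel gripper is mounted at the origin on the work surface. World frame = base frame: x ahead of the robot, y to its left, z up, the work surface at z = 0. Lengths are in m, angles in rad, forces in N, time in s.
With the tool pointing down it reaches from about 0.25 to 0.8 m from the base axis. Payload 3.9 kg.
Tool frame: the origin (TCP) lies on the centre line of the jaws, within the pads' length; the fingertips stand 22 mm ahead of it and the grasp point (between the pads) lies 3 mm ahead of it (nose_length is the distance from the TCP to the fingertips, in m); x points along the fingers, z is the direction in which the jaws open and shut, and the axes are right-handed (so a half turn about x gives the same grasp; the last joint's range is limited). The gripper opens to 85 mm and grips with 20 to 120 N. Pads are 22 mm wide; open, the fingers measure 114 mm over their backs; the gripper's body (76 mm by 85 mm) begins 54 mm behind the grasp point. The pads swing forward as they close: fully open they stand 13 mm farther back than shut.
Start: joints at [1.265, 0.26, -0.138, 1.173, 0, 1.571], TCP at [0.158, 0.501, 0.229] pointing down, gripper open.
Joint ranges: [-2.78, 2.78], [-0.83, 1.72], [-1.28, 1.37], [-1.9, 2.12], [-1.57, 1.48], [-3.14, 3.14]. Speed limits (rad/s): [2.57, 2.57, 3.14, 3.14, 3.14, 3.14].

## Interface

Orientations are given as a unit quaternion [x, y, z, w].
In Python, from rig import get_state, capture, get_calibration, close_job, nose_length gives the robot as it stands.
- The arm moves only by the shell command python3 -m creep 'ROWS' [FORCE]. ROWS is JSON, a list that holds one entry, the list of rows, each a list of 7 numbers: the shift along the tool's x, y, z in cm, then the turn, a rotation vector about the tool's x, y, z in rad, then the closure, from -1 (fully open) to 1 (shut), so that 0 is half open. In form: [[[tx, ty, tz, rx, ry, rz, hand], ...]]. A call has exactly 8 rows; each row is the pose to reach, as a shift and turn from the pose commanded when the call began, along the tool's axes at that moment; what a row does not reach only later rows make up. A row lasts 1/12 s, in which the tool goes at most 41.7 mm and 7.16 degrees, less where a joint would pass 70% of its speed; a pose out of reach is approached as far as the arm can. A call with a gripper value outside its range is refused whole. The fingers move at their own pace and stop on an object; FORCE is the grip in N (left out, the last holds). Time passes only in rows, so rows that repeat a pose let the fingers close, or fill a call up. It gives the time, the measured TCP pose, the force and the opening at its end, in the units of the state.
- get_state(): the state, without advancing time (a new reading comes with each control period).
- capture(name): name is "scene" or "side" or "wrist"; returns the picture (420x560x3 uint8, red, green, blue); there is no depth.
- get_calibration(name): a dict with "mtx" (3x3 intrinsics, pixels), "world_from_camera" (4x4, takes a point from camera to world coordinates). Camera axes: x right, y up, looking along -z (the intrinsics and any distortion apply to the point x, -y, -z); pixel columns grow to the right and rows downward; lengths in m; the calibration is good to about 2 mm. The wrist camera is an equidistant fisheye: a pixel r from the principal point sees the ray r / f radians off the axis. A picture is of the moment at which its call begins: read the wrist's pose just before it. get_calibration takes no time and is no camera call; for the wrist camera it gives the pose at the moment of the call.
- close_job(): hands the job in, once; it reports no verdict.
The state is a dict: "time_s": time; "q": joint angles; "joint_vel": joint speeds; "effort": joint torques, N m; "ee_pos": TCP position; "eef_rot": TCP orientation; "contact_force": force on the tool from outside, world axes, zero at the start; "wrist_torque": the same for the moment, N m; "finger_gap": finger opening in m.
Only numpy, scipy, OpenCV 4.12 (cv2) and the standard library are available. Lean on these libraries where they do the work, as an engineer would, in place of code of your own. Each camera call takes 0.05 s, during which the arm holds its last target. There are 200 camera calls.

## Working session

There is one attempt and no reset: what is moved stays moved. The work goes in short steps, Python scripts to look and compute and a shell command to move; the robot and the scene stay as the last step left them, time stands still between calls to the robot, and variables do not carry over. Pictures are saved under pics/ and viewed, about 8 in all and at most 12, crops included, and the job is handed in when it is done.

```bash
ls; mkdir -p pics; python3 - <<'E'
from rig import *
import cv2
s=get_state(); print(s, nose_length if not callable(nose_length) else nose_length())
for n in("scene","side"):
    im=capture(n); cv2.imwrite(f"pics/{n}0.png",im[:,:,::-1]); c=get_calibration(n); print(n,c)
print(get_calibration("wrist"))
E
```

```text
pics
{'time_s': 0.0, 'q': array([ 1.26498714e+00,  2.60657174e-01, -1.39387392e-01,  1.17267712e+00,
        1.10330090e-05,  1.57082481e+00]), 'joint_vel': array([-8.50900086e-04,  3.12597792e-04, -4.62038947e-04,  8.95355645e-04,
       -6.11858598e-04,  1.66907773e-05]), 'effort': array([ 6.15013687e-04, -4.05675244e+01,  2.53925264e+01,  1.88039616e-02,
        1.21419889e-04,  3.12586010e-07]), 'ee_pos': array([0.15784941, 0.49998961, 0.22797203]), 'eef_rot': array([-0.41840264,  0.57087819,  0.41760409,  0.56977552]), 'contact_force': array([-0.05848696, -0.49586974, -0.20328813]), 'wrist_torque': array([-0.00220404,  0.02468198, -0.01652152]), 'finger_gap': 0.08533728545887512} 0.022
scene {'mtx': array([[499.54828973,   0.        , 274.98140455],
       [  0.        , 499.54828973, 216.65798561],
       [  0.        ,   0.        ,   1.        ]]), 'world_from_camera': array([[ 0.75674898, -0.35071397,  0.55166176,  1.12681257],
       [ 0.65369752,  0.40180193, -0.64127588, -0.66206335],
       [ 0.00324565,  0.84590479,  0.53332405,  0.68888823],
       [ 0.        ,  0.   
[... 200 characters left out ...]
]), 'world_from_camera': array([[ 0.78812539,  0.47580403, -0.39047265,  0.14657824],
       [-0.61535935,  0.59482875, -0.51721526, -0.54893727],
       [-0.01382874,  0.64791148,  0.7615901 ,  0.96100504],
       [ 0.        ,  0.        ,  0.        ,  1.        ]])}
{'mtx': array([[325.1922621 ,   0.        , 285.19050631],
       [  0.        , 325.1922621 , 213.58393787],
       [  0.        ,   0.        ,   1.        ]]), 'world_from_camera': array([[ 0.30113322, -0.9043833 , -0.30234026,  0.08082316],
       [ 0.95358046,  0.28501126,  0.09722598,  0.5246519 ],
       [-0.00175917, -0.31758374,  0.9482286 ,  0.37319074],
       [ 0.        ,  0.        ,  0.        ,  1.        ]])}
```

View pics/scene0.png

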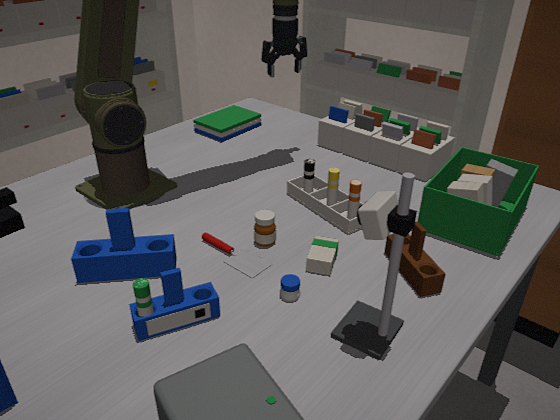

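View pics/side0.png

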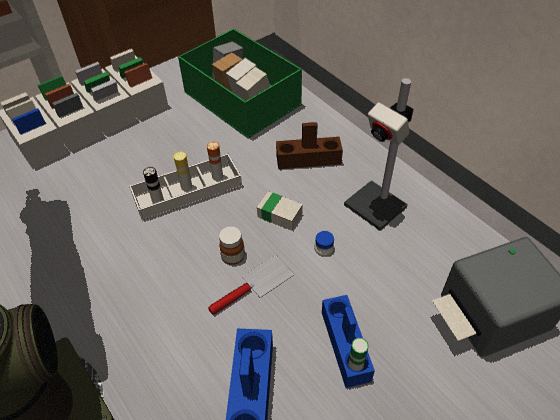

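The small blue carrier (scene 175,305; side 347,345) has the label and green tube. The larger blue one (125,250) and the brown one (415,265) are look-alikes. The orange tube is in the end bay (scene 355,190; side 214,155). Next come enlarged crops to confirm this and pick points.

```bash
python3 - <<'E'
import cv2,numpy as np
S=cv2.imread("pics/scene0.png");D=cv2.imread("pics/side0.png")
def t(im,x,y,w,h,k=4):
    c=cv2.resize(im[y:y+h,x:x+w],None,fx=k,fy=k,interpolation=cv2.INTER_CUBIC)
    for i in range(0,w,10):
        cv2.line(c,(i*k,0),(i*k,6 if i%50 else 12),(0,255,255),1)
    for j in range(0,h,10): cv2.line(c,(0,j*k),(6,j*k),(0,255,255),1)
    cv2.putText(c,f"{x},{y}",(10,20),0,.45,(0,255,255),1); return c
a=np.vstack([np.hstack([t(S,125,262,100,75),t(D,300,290,100,100)[:300]]),np.hstack([t(S,350,165,100,75),t(D,340,70,100,75)])])
cv2.imwrite("pics/c1.png",a)
E
```

```text
(no output)
```

View pics/c1.png

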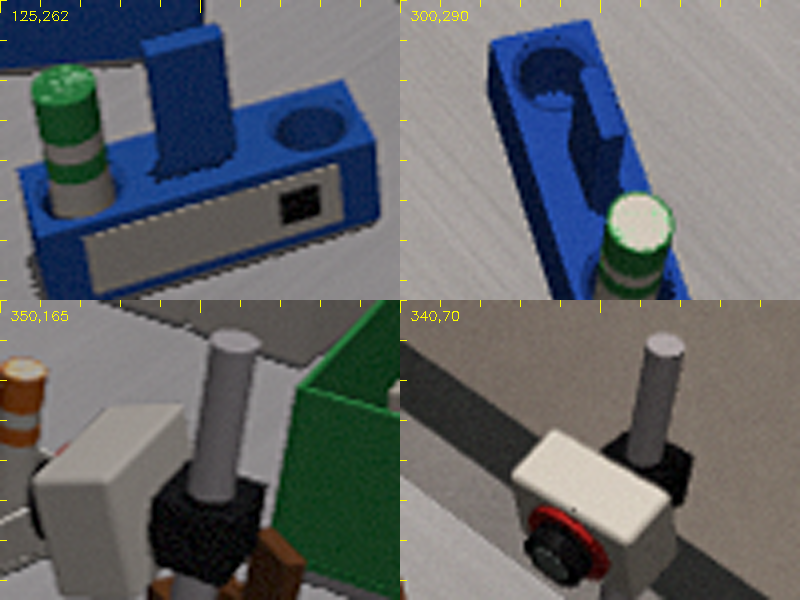

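The crop confirms the choice: the smaller blue carrier has the green tube, the white label and a black square at its empty-well end. The check camera is seen with its lens toward the robot (side 378,135). Next step is fitting poses.

```bash
cat > h.py <<'E'
import numpy as np, cv2
from rig import *
from scipy.spatial.transform import Rotation as R
from scipy.optimize import least_squares as LS
C={n:get_calibration(n) for n in("scene","side")}
def proj(n,P,c=None):
    c=c or C[n]; M=np.linalg.inv(c["world_from_camera"]); p=np.atleast_2d(P)@M[:3,:3].T+M[:3,3]
    p=p*[1,-1,-1]; K=c["mtx"]
    if n=="wrist":
        r=np.hypot(p[:,0],p[:,1]); th=np.arctan2(r,p[:,2]); uv=p[:,:2]/r[:,None]*th[:,None]
    else: uv=p[:,:2]/p[:,2:]
    return uv*[K[0,0],K[1,1]]+K[:2,2]
def tri(a,b):
    return LS(lambda P:np.r_[(proj("scene",P)[0]-a),(proj("side",P)[0]-b)],[.5,0,.1]).x
def Rz(a): return R.from_euler('z',a).as_matrix()
def tool():
    s=get_state(); return s["ee_pos"],R.from_quat(s["eef_rot"]),s
def delta(pos,rot):   # target TCP pose (rot: Rotation) -> cm, rotvec in tool axes
    p,r,s=tool(); return r.inv().apply(np.array(pos)-p)*100,(r.inv()*rot).as_rotvec()
E
cat > fit1.py <<'E'
from h import *
np.set_printoptions(precision=4,suppress=True)
H=.0255
car=[("scene",[.0255,-.06,.043],(146,321.5)),("scene",[.0255,-.06,.007],(148,335.5)),("scene",[.0255,.06,.043],(210,303.2)),("scene",[.0255,.06,.007],(211,317)),
("scene",[.025,-.08,.05],(135,320.5)),("scene",[-.025,-.08,.05],(130,305)),("scene",[-.025,.08,.05],(210.7,282)),("scene",[.025,.08,.05],(219.5,297.5)),
("scene",[.006,-.018,.12],(162,275.5)),("scene",[.006,.018,.12],(181,271.5)),
("side",[-.025,.08,.05],(322,300)),("side",[.025,.08,.05],(347.5,295)),("side",[0,-.055,.111],(360.2,345.5))]
def res(v):
    r=[]
    for n,l,uv in car: r.append(proj(n,Rz(v[2])@np.array(l)+[v[0],v[1],0])[0]-uv)
    return np.ravel(r)
t0=tri((175,305),(347,345)); f=min((LS(res,[t0[0],t0[1],a],loss='soft_l1') for a in(-2,-1,0,1,2)),key=lambda f:f.cost)
print("carrier",f.x,np.degrees(f.x[2]));print(f.fun.reshape(-1,2).round(1).tolist())
tub={"orange":((355,183),(214,145)),"black":((309,162),(150,171)),"yellow":((333.5,171.5),(181,155.5))}
for k,(a,b) in tub.items(): print(k,tri(a,b))
for k,a,b in (("mast top",(350+233/4,165+43/4),(340+263/4,70+46/4)),("jar lid",(265,215),(231,233)),("carton",(323,243),(279,206)),("pot",(290,281),(325,237))): print(k,tri(a,b))
# head: v=lens xyz, heading a (of +x), tip b, depth d, barrel L
cam=[("scene",(0,-.0375,.0275),(359,211.2)),("scene",(0,.0375,.0275),(377.5,191.2)),("scene",(1,-.0375,.0275),(376.7,211)),("scene",(1,.0375,.0275),(395.7,191.2)),("scene",(0,-.0375,-.0275),(365,239)),
("side",(0,.0375,.0275),(368.2,113)),("side",(0,-.0375,.0275),(397,131.2)),("side",(1,.0375,.0275),(378.7,102.5)),("side",(1,-.0375,.0275),(407,118)),("side",None,(378.2,135))]
def RL(a,b): return R.from_euler('ZY',[a,b]).as_matrix()
def resc(v):
    r=[]
    for n,l,uv in cam:
        l=np.zeros(3) if l is None else np.array([v[6]+l[0]*v[5],l[1],l[2]])
        r.append(proj(n,RL(v[3],v[4])@l+v[:3])[0]-uv)
    return np.ravel(r)
g=LS(resc,[.7,-.05,.3,0,-.3,.05,.02]); print("lens",g.x,np.degrees(g.x[3:5]));print(g.fun.reshape(-1,2).round(1).tolist())
E
python3 fit1.py
```

```text
carrier [ 0.5181 -0.2447 -0.4335] -24.83497378538947
[[0.1, 0.1], [0.7, 0.4], [-0.6, 0.0], [-0.4, 0.2], [-0.6, 1.3], [-0.8, -0.5], [0.1, -0.0], [-0.4, -0.1], [-0.5, 0.7], [0.1, -0.4], [0.3, -1.3], [-0.6, -1.6], [-0.7, -1.3]]
orange [0.574  0.2793 0.1096]
black [0.4171 0.2996 0.1082]
yellow [0.4967 0.299  0.1077]
mast top [ 0.841  -0.0224  0.3387]
jar lid [0.4713 0.0645 0.0766]
carton [0.6148 0.0903 0.0446]
pot [ 0.6373 -0.0453  0.0391]
lens [ 0.7756 -0.0301  0.2445  0.117  -0.3205  0.032   0.0167] [  6.7046 -18.3645]
[[-1.2, -0.3], [0.1, 0.5], [-0.4, 0.2], [-0.4, 0.3], [-0.4, 2.5], [-1.2, -1.1], [0.6, -1.5], [-1.3, -1.7], [1.1, 0.1], [-0.4, -0.4]]
```

```bash
cat > tgt.py <<'E'
from h import *
import sys
np.set_printoptions(precision=3,suppress=True)
def down(h,sgn=1):
    x=np.array([0,0,-1.]); z=sgn*np.array([np.cos(h),np.sin(h),0]); return R.from_matrix(np.c_[x,np.cross(z,x),z])
E
python3 - <<'E'
from tgt import *
p,r,s=tool(); M=r.as_matrix(); print(M, np.degrees(np.arctan2(M[1,2],M[0,2])))
for sg in(1,-1): print(sg,delta([.575,.293,.23],down(-.4335,sg)))
E
```

```text
[[-0.001 -0.954  0.301]
 [-0.002  0.301  0.954]
 [-1.     0.    -0.002]] 72.47794350185977
1 (array([ -0.182, -46.012,  -7.184]), array([ 1.698, -0.001,  0.001]))
-1 (array([ -0.182, -46.012,  -7.184]), array([-1.443, -0.001, -0.001]))
```

```bash
python3 -m creep '[[[0,-30,-4.7,0.9,0,0,-1],[0,-30,-4.7,0.9,0,0,-1],[0,-30,-4.7,0.9,0,0,-1],[0,-30,-4.7,0.9,0,0,-1],[0,-30,-4.7,0.9,0,0,-1],[0,-30,-4.7,0.9,0,0,-1],[0,-30,-4.7,0.9,0,0,-1],[0,-30,-4.7,0.9,0,0,-1]]]' 60
python3 - <<'E'
from tgt import *
p,r,s=tool(); print(s["q"],s["ee_pos"],s["contact_force"],s["time_s"])
c=get_calibration("wrist"); im=capture("wrist"); cv2.imwrite("pics/w1.png",im[:,:,::-1]); np.save("w1.npy",c["world_from_camera"])
print(delta([.575,.293,.23],down(-.4335,1)))
for P in ([.575,.293,.109],[.497,.299,.109],[.417,.2996,.109],[.518,-.245,.12]): print(proj("wrist",P,c))
E
```

```text
time_s: 0.77
ee_pos: [0.4346, 0.3627, 0.2282]
eef_rot: [-0.126, 0.695, 0.124, 0.697]
contact_force: [0.3, 1.0, -1.2]
finger_gap: 0.0853
[ 0.697  0.33  -0.039  1.201 -0.002  1.912] [0.435 0.363 0.228] [ 0.319  0.958 -1.161] 0.7667
(array([ -0.165, -11.465,  10.727]), array([0.791, 0.002, 0.001]))
[[388.692 311.723]]
[[322.555 287.244]]
[[242.184 260.809]]
[[217.173 499.397]]
```

View pics/w1.png

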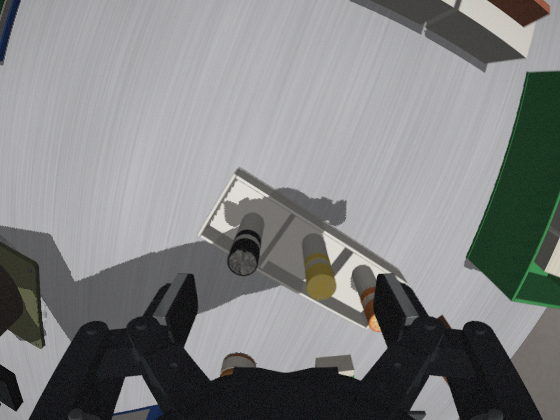

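```bash
python3 -m creep '[[[0,-12,10.7,0.8,0,0,-1],[0,-12,10.7,0.8,0,0,-1],[0,-12,10.7,0.8,0,0,-1],[0,-12,10.7,0.8,0,0,-1],[0,-12,10.7,0.8,0,0,-1],[0,-12,10.7,0.8,0,0,-1],[0,-12,10.7,0.8,0,0,-1],[0,-12,10.7,0.8,0,0,-1]]]' 60
python3 - <<'E'
from tgt import *
p,r,s=tool(); print(s["q"],s["ee_pos"],s["contact_force"],s["time_s"])
c=get_calibration("wrist"); im=capture("wrist"); np.save("w2.npy",c["world_from_camera"]); cv2.imwrite("pics/w2full.png",im[:,:,::-1])
for P in ([.574,.279,.109],[.577,.297,.109],[.497,.299,.109],[.518,-.245,.12]): print(proj("wrist",P,c))
S=cv2.imread("pics/scene0.png");D=cv2.imread("pics/side0.png")
a=cv2.resize(S[150:240,280:400],(400,300),interpolation=2); b=cv2.resize(D[135:225,120:240],(400,300),interpolation=2)
w=cv2.resize(im[150:420,100:460,::-1],(400,300)); w2=cv2.resize(im[240:360,200:360,::-1],(400,300),interpolation=2)
cv2.imwrite("pics/w2.png",np.vstack([np.hstack([a,b]),np.hstack([w,w2])]))
E
```

```text
time_s: 1.48
ee_pos: [0.5719, 0.292, 0.2281]
eef_rot: [0.152, 0.691, -0.153, 0.69]
contact_force: [0.9, -0.3, -0.1]
finger_gap: 0.0855
[0.472 0.468 0.177 1.282 0.001 2.477] [0.572 0.292 0.228] [ 0.913 -0.265 -0.065] 1.4833
[[292.994 218.129]]
[[287.396 198.458]]
[[205.154 233.087]]
[[383.263 480.593]]
```

View pics/w2.png

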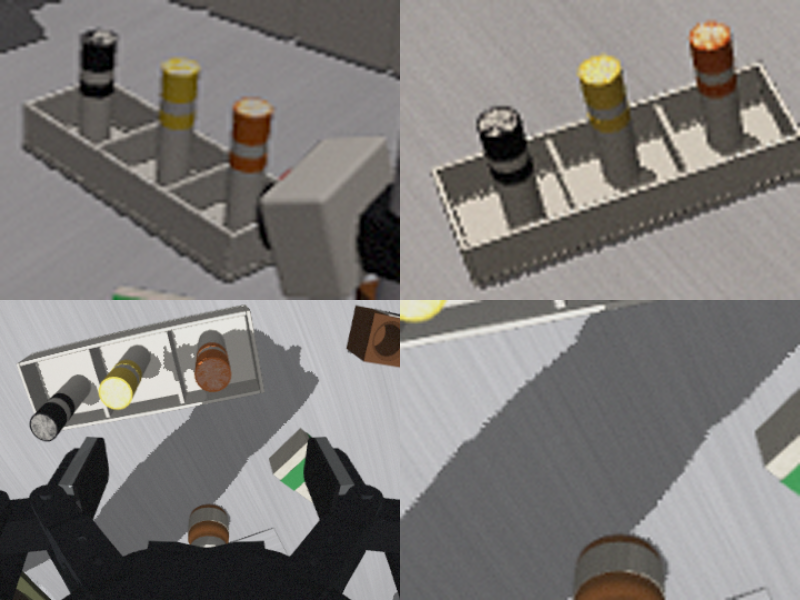

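The orange cap top is at wrist pixel (291,218), which matches the triangulated (.574,.279). Combining all views for a refined position.

```bash
python3 - <<'E'
from tgt import *
c=dict(get_calibration("wrist")); c["world_from_camera"]=np.load("w2.npy")
f=LS(lambda P:np.r_[proj("scene",P)[0]-(356.2,182.1),proj("side",P)[0]-(213.6,146),proj("wrist",P,c)[0]-(290.8,218)],[.574,.28,.109]);print(f.x,f.fun)
print(delta([f.x[0],f.x[1],.092],down(-.4335,1)))
E
```

```text
[0.573 0.28  0.11 ] [-1.392  0.521 -0.277 -0.956  0.225 -0.215]
(array([13.63 , -1.032,  0.585]), array([ 0.001, -0.001,  0.001]))
```

```bash
python3 -m creep '[[[3,-1,0.6,0,0,0,-1],[6,-1,0.6,0,0,0,-1],[9,-1,0.6,0,0,0,-1],[11,-1,0.6,0,0,0,-1],[12.5,-1,0.6,0,0,0,-1],[13.5,-1,0.6,0,0,0,-1],[13.6,-1,0.6,0,0,0,-1],[13.6,-1,0.6,0,0,0,-0.5]]]' 50
python3 -m creep '[[[0,0,0,0,0,0,-0.3],[0,0,0,0,0,0,0],[0,0,0,0,0,0,0.4],[0,0,0,0,0,0,0.7],[0,0,0,0,0,0,1],[0,0,0,0,0,0,1],[0,0,0,0,0,0,1],[0,0,0,0,0,0,1]]]' 50
```

```text
time_s: 2.2
ee_pos: [0.5734, 0.2803, 0.0926]
eef_rot: [0.152, 0.691, -0.152, 0.69]
contact_force: [0.0, 1.0, -0.7]
finger_gap: 0.0751
time_s: 2.87
ee_pos: [0.5747, 0.2805, 0.0941]
eef_rot: [0.153, 0.69, -0.152, 0.691]
contact_force: [-0.5, 0.4, 5.3]
finger_gap: 0.0256
```

```bash
python3 -m creep '[[[-1,0,0,0,0,0,1],[-3,0,0,0,0,0,1],[-6,0,0,0,0,0,1],[-9,0,0,0,0,0,1],[-12,0,0,0,0,0,1],[-14,0,0,0,0,0,1],[-14,0,0,0,0,0,1],[-14,0,0,0,0,0,1]]]' 50
python3 - <<'E'
from tgt import *
p,r,s=tool(); print(s["finger_gap"],s["contact_force"],s["wrist_torque"])
v=np.array([.5181,-.2447]); w=v+Rz(-.4335)[:2,:2]@[0,.055]; print(w)
print(delta([w[0],w[1],p[2]],down(-.4335,1)))
E
```

```text
time_s: 3.53
ee_pos: [0.5748, 0.2803, 0.2343]
eef_rot: [0.153, 0.69, -0.152, 0.691]
contact_force: [-0.9, -0.3, -0.2]
finger_gap: 0.0258
0.02579147087098928 [-0.879 -0.254 -0.207] [-0.014 -0.02   0.013]
[ 0.541 -0.195]
(array([ -0.065, -44.494,  16.978]), array([-0.002,  0.002, -0.002]))
```

```bash
python3 -m creep '[[[0,-2,0.8,0,0,0,1],[0,-5,2,0,0,0,1],[0,-8.5,3.3,0,0,0,1],[0,-12,4.6,0,0,0,1],[0,-15.5,5.9,0,0,0,1],[0,-19,7.3,0,0,0,1],[0,-22.5,8.6,0,0,0,1],[0,-26,10,0,0,0,1]]]' 50
python3 -m creep '[[[0,-3.5,1.3,0,0,0,1],[0,-7,2.7,0,0,0,1],[0,-10.5,4,0,0,0,1],[0,-13.5,5.1,0,0,0,1],[0,-16,6.1,0,0,0,1],[0,-18,6.9,0,0,0,1],[0,-18.5,7,0,0,0,1],[0,-18.5,7,0,0,0,1]]]' 50
python3 - <<'E'
from tgt import *
p,r,s=tool(); print(s["finger_gap"],s["contact_force"],s["q"])
c=get_calibration("wrist"); im=capture("wrist"); np.save("w3.npy",c["world_from_camera"]); sc=capture("scene"); sd=capture("side")
for n,i in(("w3",im),("scene3",sc),("side3",sd)): cv2.imwrite(f"pics/{n}full.png",i[:,:,::-1])
w=np.array([.541,-.195,.05])
for P in ([.541,-.195,.05],[.518,-.245,.12],[.495,-.295,.111]): print(proj("wrist",P,c))
print(delta([.541,-.195,.1],down(-.4335,1)))
T=p+[0,0,0]; print(proj("scene",T),proj("side",T))
cc=lambda i,x,y,w,h:cv2.resize(i[y:y+h,x:x+w,::-1],(400,300),interpolation=2)
cv2.imwrite("pics/m3.png",np.vstack([np.hstack([cc(sc,100,190,160,120),cc(sd,270,170,160,120)]),np.hstack([cc(im,120,150,320,240),cc(sd,340,70,100,75)])]))
E
```

```text
time_s: 4.2
ee_pos: [0.5531, 0.0004, 0.2307]
eef_rot: [0.152, 0.692, -0.153, 0.689]
contact_force: [0.3, 0.0, -0.7]
finger_gap: 0.026
time_s: 4.87
ee_pos: [0.5392, -0.1962, 0.2308]
eef_rot: [0.154, 0.692, -0.153, 0.689]
contact_force: [0.3, 0.0, -0.8]
finger_gap: 0.0256
0.025615721287439403 [ 0.273  0.002 -0.752] [-0.349  0.346 -0.008  1.22   0.     1.66 ]
[[286.118 186.671]]
[[286.473 266.261]]
[[286.742 310.825]]
(array([13.189, -0.06 ,  0.155]), array([-0.001, -0.002, -0.   ]))
[[193.372 213.33 ]] [[345.032 253.287]]
```

View pics/m3.png

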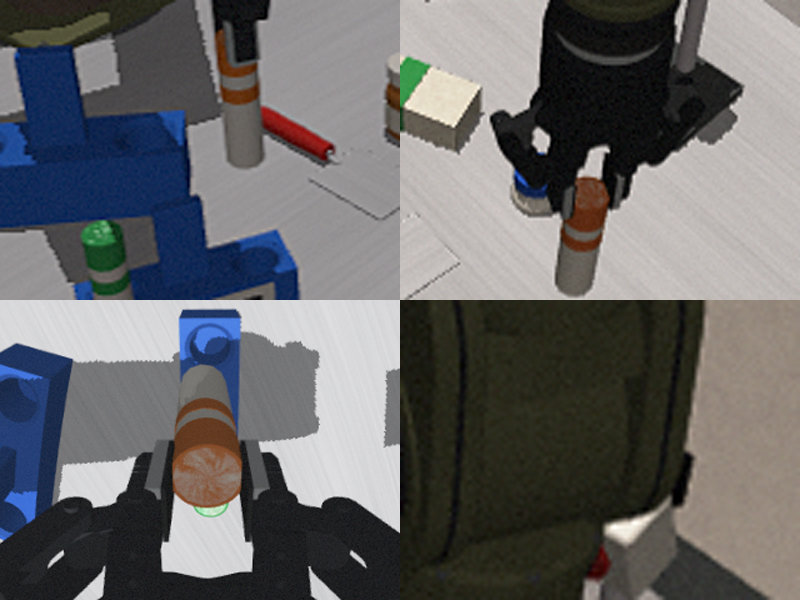

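```bash
cat >> tgt.py <<'E'
def back(n,uv,z,c=None):
    return LS(lambda q:proj(n,[q[0],q[1],z],c)[0]-uv,[.53,-.2]).x
E
python3 - <<'E'
from tgt import *
c=dict(get_calibration("wrist")); c["world_from_camera"]=np.load("w3.npy")
p,r,s=tool(); print(p)
top=back("wrist",(120+207*.8,150+175*.8),p[2]+.015,c); foot=back("wrist",(120+206*.8,150+87*.8),p[2]-.09,c); w=back("wrist",(288.8,186),.05,c)
print("top",top,"foot~",foot,"well",w,"carrier fit well [.541 -.195]")
print("tool-frame shift tube->well cm", r.inv().apply(np.r_[w-top,0])*100, r.inv().apply(np.r_[w-p[:2],0])*100)
# foot seen in scene / side full pics: axis predictions
for n in("scene","side"): print(n,proj(n,[[p[0],p[1],p[2]-.09]]),proj(n,[[p[0],p[1],p[2]+.015]]))
E
```

```text
[ 0.54  -0.194  0.232]
top [ 0.54  -0.196] foot~ [ 0.539 -0.198] well [ 0.544 -0.196] carrier fit well [.541 -.195]
tool-frame shift tube->well cm [-0.001  0.15   0.299] [-0.001  0.015  0.403]
scene [[198.712 254.222]] [[193.941 205.051]]
side [[340.904 281.115]] [[345.237 246.422]]
```

```bash
python3 -m creep '[[[1,0,0.25,0,0,0,1],[3,0,0.25,0,0,0,1],[5,0,0.25,0,0,0,1],[7,0,0.25,0,0,0,1],[7.5,0,0.25,0,0,0,1],[7.5,0,0.25,0,0,0,1],[7.5,0,0.25,0,0,0,1],[7.5,0,0.25,0,0,0,1]]]' 50
python3 - <<'E'
from tgt import *
p,r,s=tool(); print(p)
c=get_calibration("wrist"); im=capture("wrist"); np.save("w4.npy",c["world_from_camera"]); sc=capture("scene"); sd=capture("side")
cc=lambda i,x,y,w,h:cv2.resize(i[y:y+h,x:x+w,::-1],(400,300),interpolation=2)
cv2.imwrite("pics/m4.png",np.vstack([np.hstack([cc(sc,160,225,100,75),cc(sd,295,255,100,75)]),np.hstack([cc(im,200,110,160,120),cc(im,120,150,320,240)])]))
E
```

```text
time_s: 5.68
ee_pos: [0.5439, -0.1962, 0.159]
eef_rot: [0.152, 0.69, -0.152, 0.691]
contact_force: [0.7, -0.4, -1.2]
finger_gap: 0.0258
[ 0.544 -0.196  0.159]
```

View pics/m4.png

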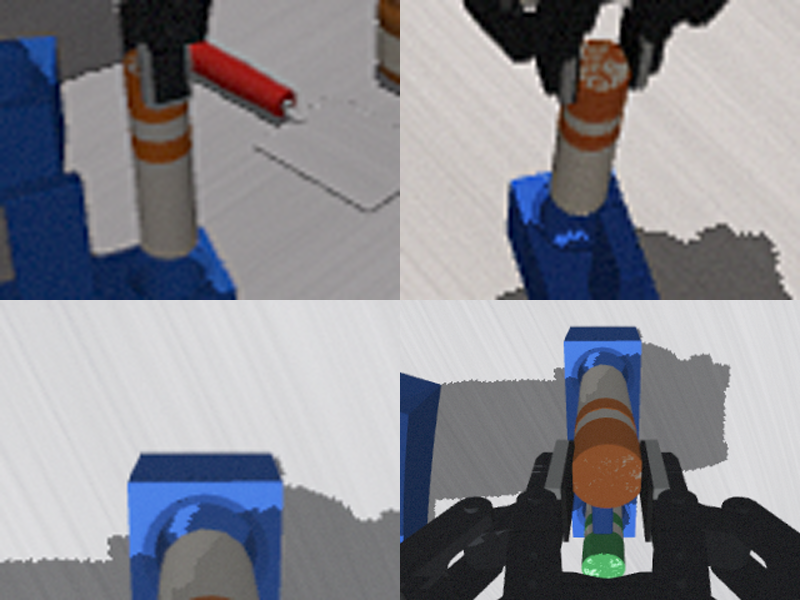

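Laterally the tube is centred over the mouth: block edges at 130 and 283 and tube edges at 160 and 256 in the enlarged wrist crop. Inserting now.

```bash
python3 -m creep '[[[0.8,0,0,0,0,0,1],[1.6,0,0,0,0,0,1],[2.4,0,0,0,0,0,1],[3.2,0,0,0,0,0,1],[4,0,0,0,0,0,1],[4.7,0,0,0,0,0,1],[5.3,0,0,0,0,0,1],[5.3,0,0,0,0,0,1]]]' 50
python3 -c "
from rig import *;s=get_state();print(s['ee_pos'],s['contact_force'],s['wrist_torque'])"
```

```text
time_s: 6.5
ee_pos: [0.5418, -0.1959, 0.103]
eef_rot: [0.153, 0.691, -0.152, 0.689]
contact_force: [-0.1, -0.3, -0.6]
finger_gap: 0.0253
[ 0.5417836  -0.19585598  0.10302402] [-0.09372806 -0.33556524 -0.57827497] [ 0.00519241  0.02120624 -0.01466039]
```

```bash
python3 -m creep '[[[0.2,0,0,0,0,0,1],[0.4,0,0,0,0,0,1],[0.5,0,0,0,0,0,1],[0.6,0,0,0,0,0,1],[0.65,0,0,0,0,0,1],[0.7,0,0,0,0,0,1],[0.7,0,0,0,0,0,1],[0.7,0,0,0,0,0,1]]]' 50
python3 -c "
from rig import *;s=get_state();print(s['ee_pos'],s['contact_force'],s['wrist_torque'])"
```

```text
time_s: 7.17
ee_pos: [0.5429, -0.1963, 0.0979]
eef_rot: [0.153, 0.69, -0.153, 0.691]
contact_force: [0.5, 0.5, -0.8]
finger_gap: 0.0256
[ 0.54294872 -0.19628965  0.09791759] [ 0.51361027  0.54744152 -0.81570363] [-0.02047618 -0.01071321 -0.00227007]
```

```bash
python3 -m creep '[[[0.1,0,0,0,0,0,1],[0.15,0,0,0,0,0,1],[0.2,0,0,0,0,0,1],[0.25,0,0,0,0,0,1],[0.3,0,0,0,0,0,1],[0.3,0,0,0,0,0,1],[0.3,0,0,0,0,0,1],[0.3,0,0,0,0,0,1]]]' 50
python3 -c "
from rig import *;s=get_state();print(s['ee_pos'],s['contact_force'],s['wrist_torque'])"
```

```text
time_s: 7.83
ee_pos: [0.5432, -0.1963, 0.0961]
eef_rot: [0.153, 0.69, -0.153, 0.691]
contact_force: [-1.8, 1.7, 7.1]
finger_gap: 0.0258
[ 0.54320431 -0.19633357  0.09612073] [-1.82286884  1.70526197  7.06174938] [0.20621425 0.49325894 0.01696043]
```

Contact at the expected height (.0961 m) with about 7 N, so the tube is home. Releasing, lifting and moving over the handle.

```bash
python3 -m creep '[[[-0.1,0,0,0,0,0,0.6],[-0.1,0,0,0,0,0,0.2],[-0.1,0,0,0,0,0,-0.2],[-0.1,0,0,0,0,0,-0.6],[-0.1,0,0,0,0,0,-1],[-0.1,0,0,0,0,0,-1],[-1,0,0,0,0,0,-1],[-3,0,0,0,0,0,-1]]]' 50
python3 -m creep '[[[-3,0,0,0,0,0,-1],[-6,0,0,0,0,0,-1],[-8,-1,0,0,0,0,-1],[-8,-3,0,0,0,0,-1],[-8,-5,0,0,0,0,-1],[-8,-5.5,0,0,0,0,-1],[-8,-5.5,0,0,0,0,-1],[-8,-5.5,0,0,0,0,-1]]]' 50
python3 - <<'E'
from tgt import *
p,r,s=tool(); print(p,s["finger_gap"])
c=get_calibration("wrist"); im=capture("wrist"); np.save("w5.npy",c["world_from_camera"]); sc=capture("scene"); sd=capture("side")
cv2.imwrite("pics/w5full.png",im[:,:,::-1])
cc=lambda i,x,y,w,h:cv2.resize(i[y:y+h,x:x+w,::-1],(400,300),interpolation=2)
cv2.imwrite("pics/m5.png",np.vstack([np.hstack([cc(sc,130,230,120,90),cc(sd,300,270,120,90)]),np.hstack([cc(im,200,110,160,120),cc(im,200,230,160,120)])]))
Rc=Rz(-.4335); o=np.array([.5181,-.2447,0])
for l in ([0,.055,.111],[0,0,.12],[0,-.055,.111],[.025,.08,.05],[-.025,.08,.05]): print(l,proj("wrist",Rc@l+o,c))
E
```

```text
time_s: 8.5
ee_pos: [0.5407, -0.1955, 0.1229]
eef_rot: [0.153, 0.692, -0.152, 0.688]
contact_force: [-1.0, 0.1, 0.1]
finger_gap: 0.0852
time_s: 9.17
ee_pos: [0.5197, -0.2459, 0.2049]
eef_rot: [0.153, 0.69, -0.153, 0.69]
contact_force: [-0.0, 0.7, 0.0]
finger_gap: 0.0856
[ 0.52  -0.246  0.205] 0.08564067235938672
[0, 0.055, 0.111] [[281.378 144.284]]
[0, 0, 0.12] [[281.63  219.128]]
[0, -0.055, 0.111] [[282.149 277.24 ]]
[0.025, 0.08, 0.05] [[309.499 110.276]]
[-0.025, 0.08, 0.05] [[254.528 110.507]]
```

View pics/m5.png

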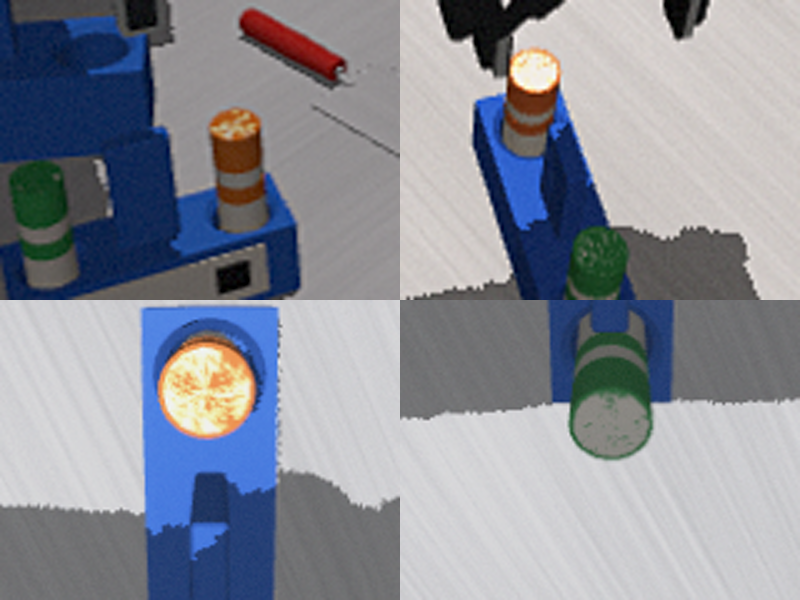

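The orange tube sits in its well with its cap level with the green one. The handle lies centred under the jaws (wrist 283,220). Next I lower and grip.

```bash
python3 -m creep '[[[2,0,0,0,0,0,-1],[4,0,0,0,0,0,-1],[6,0,0,0,0,0,-1],[8,0,0,0,0,0,-1],[9.3,0,0,0,0,0,-1],[9.8,0,0,0,0,0,-1],[9.8,0,0,0,0,0,-1],[9.8,0,0,0,0,0,-0.6]]]' 90
python3 -m creep '[[[0,0,0,0,0,0,-0.3],[0,0,0,0,0,0,0],[0,0,0,0,0,0,0.3],[0,0,0,0,0,0,0.6],[0,0,0,0,0,0,0.8],[0,0,0,0,0,0,1],[0,0,0,0,0,0,1],[0,0,0,0,0,0,1]]]' 90
python3 - <<'E'
from tgt import *
p,r,s=tool(); print(p,r.as_matrix(),s["finger_gap"],s["contact_force"],s["wrist_torque"])
a,b=.117,-.3205; L=R.from_euler('ZY',[a,b]); lens=np.array([.7756,-.0301,.2445])
Rc=R.from_euler('z',-.4335); 
# carrier relative to TCP: use handle mid-plane at jaw centre, y from fit/wrist mean, z flat on counter
l0=Rc.inv().apply(p-[.5185,-.2455,0]); print("tcp in carrier",l0)
l0[0]=0; tcp=lens+L.apply(np.array([-.16,0,0])+[-.025,0,-.025]+l0)
rel=Rc.inv()*r; T=L*rel; print("target tcp",tcp); print(delta(tcp,T), (r.inv()*T).magnitude())
E
```

```text
time_s: 9.98
ee_pos: [0.5201, -0.2458, 0.1071]
eef_rot: [0.152, 0.69, -0.152, 0.691]
contact_force: [0.8, -0.2, 0.4]
finger_gap: 0.0755
time_s: 10.65
ee_pos: [0.5195, -0.2461, 0.1075]
eef_rot: [0.153, 0.69, -0.153, 0.691]
contact_force: [-2.0, 0.2, 5.7]
finger_gap: 0.0091
[ 0.52  -0.246  0.108] [[ 0.     0.421  0.907]
 [-0.     0.907 -0.421]
 [-1.    -0.     0.   ]] 0.009142894507112479 [-1.969  0.219  5.706] [0.208 0.457 0.068]
tcp in carrier [ 0.001 -0.     0.108]
target tcp [ 0.575 -0.054  0.265]
(array([-15.703,  19.799,  -3.036]), array([-0.546, -0.312,  0.089])) 0.634947871593951
```

```bash
python3 -m creep '[[[-0.5,0,0,0,0,0,1],[-1.5,0,0,0,0,0,1],[-3,0,0,0,0,0,1],[-5,0,0,0,0,0,1],[-7.5,0,0,0,0,0,1],[-10,0,0,0,0,0,1],[-12,0,0,0,0,0,1],[-12.5,0,0,0,0,0,1]]]' 90
python3 -m creep '[[[0,0,0,0,0,0,1],[0,1,0,-0.05,-0.03,0.01,1],[-0.3,3,-0.5,-0.1,-0.06,0.02,1],[-0.6,5,-1,-0.16,-0.09,0.03,1],[-1,7,-1.5,-0.22,-0.12,0.04,1],[-1.4,9,-2,-0.28,-0.16,0.05,1],[-1.8,11,-3,-0.34,-0.19,0.06,1],[-2.2,13,-4,-0.4,-0.23,0.07,1]]]' 90
python3 - <<'E'
from tgt import *
p,r,s=tool(); print(p,s["finger_gap"],s["contact_force"],s["wrist_torque"],s["q"])
L=R.from_euler('ZY',[.117,-.3205]); Rc=R.from_euler('z',-.4335); T=L*Rc.inv()*R.from_matrix([[0,.421,.907],[0,.907,-.421],[-1,0,0]])
print(delta(np.array([.575,-.054,.265])-L.apply([.03,0,0]),T))
E
```

```text
time_s: 11.32
ee_pos: [0.5214, -0.247, 0.2357]
eef_rot: [0.152, 0.688, -0.153, 0.692]
contact_force: [0.8, -0.4, -4.3]
finger_gap: 0.0089
time_s: 11.98
ee_pos: [0.5368, -0.1101, 0.2513]
eef_rot: [0.018, 0.619, -0.004, 0.785]
contact_force: [0.3, -0.8, -4.8]
finger_gap: 0.0089
[ 0.537 -0.11   0.251] 0.008870510796956155 [ 0.279 -0.773 -4.767] [-0.048  0.426 -0.037] [-0.245  0.125 -0.284  0.937  0.072  1.365]
(array([-0.099,  5.309,  0.895]), array([-0.144, -0.084,  0.018]))
```

```bash
python3 -m creep '[[[0,1,0.2,-0.03,-0.02,0,1],[0,2,0.4,-0.06,-0.04,0.01,1],[0,3,0.6,-0.09,-0.06,0.01,1],[0,4,0.7,-0.12,-0.07,0.02,1],[-0.1,5,0.8,-0.14,-0.08,0.02,1],[-0.1,5.3,0.9,-0.145,-0.085,0.02,1],[-0.1,5.3,0.9,-0.145,-0.085,0.02,1],[-0.1,5.3,0.9,-0.145,-0.085,0.02,1]]]' 90
python3 - <<'E'
from tgt import *
p,r,s=tool(); print(p,r.as_quat(),s["finger_gap"],s["contact_force"],s["wrist_torque"],s["q"])
c=get_calibration("wrist"); im=capture("wrist"); np.save("w6.npy",c["world_from_camera"]); sc=capture("scene"); sd=capture("side")
for n,i in(("w6",im),("scene6",sc),("side6",sd)): cv2.imwrite(f"pics/{n}full.png",i[:,:,::-1])
lens=np.array([.7756,-.0301,.2445]); print(proj("wrist",lens,c),proj("scene",lens),proj("side",lens),proj("scene",p),proj("side",p))
cv2.imwrite("pics/m6.png",np.vstack([np.hstack([sc[:,:,::-1][90:340,150:500],sd[:,:,::-1][30:280,170:520]]),np.hstack([im[150:400,50:400,::-1],im[150:400,210:560,::-1]])]))
E
```

```text
time_s: 12.65
ee_pos: [0.5484, -0.0589, 0.2579]
eef_rot: [-0.033, 0.583, 0.047, 0.811]
contact_force: [0.2, 0.5, -3.6]
finger_gap: 0.0087
[ 0.548 -0.059  0.258] [-0.033  0.583  0.047  0.811] 0.008727513032025378 [ 0.158  0.478 -3.558] [-0.096  0.675  0.04 ] [-0.158  0.068 -0.36   0.83   0.086  1.313]
[[518.124 215.06 ]] [[362.156 215.947]] [[377.73  134.611]] [[251.054 173.632]] [[297.524 191.939]]
```

View pics/m6.png

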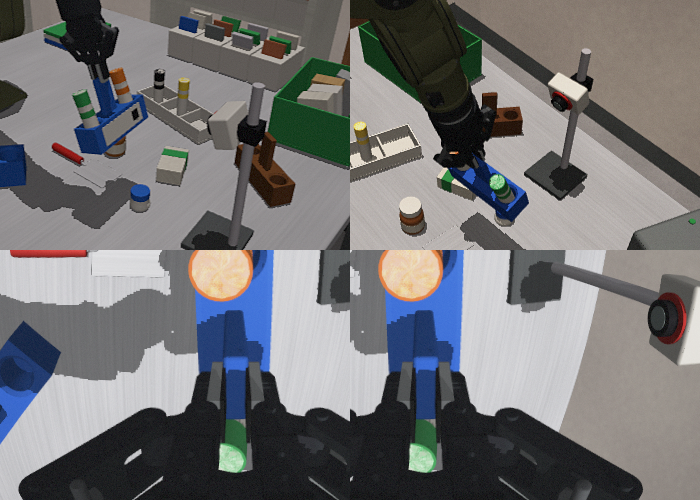

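The carrier is held upright with both tubes, and the lens shows at wrist pixel (517,220), against a prediction of (518,215). Zooming in to refine the lens position and the in-hand pose.

```bash
python3 - <<'E'
import cv2,numpy as np
I={n:cv2.imread(f"pics/{n}6full.png") for n in("w","scene","side")}
def t(n,x,y,w=100,h=75,k=4):
    c=cv2.resize(I[n][y:y+h,x:x+w],None,fx=k,fy=k,interpolation=cv2.INTER_CUBIC)
    for i in range(0,w,10): cv2.line(c,(i*k,0),(i*k,6),(0,0,255),1)
    cv2.putText(c,f"{n} {x},{y}",(10,20),0,.45,(0,0,255),1); return c
cv2.imwrite("pics/m7.png",np.vstack([np.hstack([t("w",460,182),t("scene",215,178)]),np.hstack([t("side",260,180),t("side",340,70)])]))
E
```

```text
(no output)
```

View pics/m7.png

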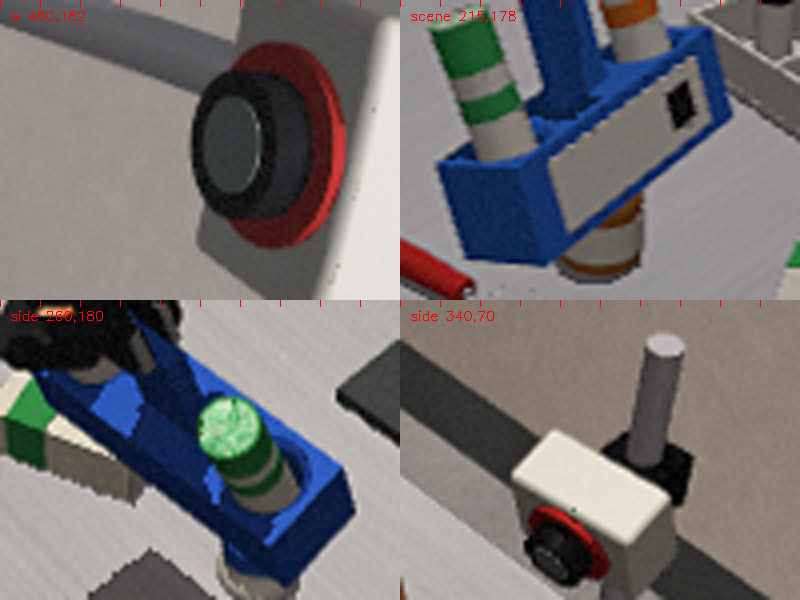

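```bash
cat > fit2.py <<'E'
import io,contextlib
with contextlib.redirect_stdout(io.StringIO()):
    from fit1 import *
from tgt import *
c6=dict(get_calibration("wrist")); c6["world_from_camera"]=np.load("w6.npy")
def resw(v):
    A=RL(v[3],v[4]); P=lambda *l:proj("wrist",A@np.array(l)+v[:3],c6)[0]
    a,b=np.array((557,187.)),np.array((541.2,255.7)); n=np.array([-(b-a)[1],(b-a)[0]])/np.linalg.norm(b-a)
    e=[(P(v[6],y,.0275)-a)@n for y in(.02,-.02)]
    return np.r_[2*(P(0,0,0)-(518.3,218.3)),P(v[6],-.0375,-.0275)-(510,243.2),e]
for nm,f in (("fixed cams",resc),("all",lambda v:np.r_[resc(v),resw(v)])):
    g2=LS(f,g.x,loss='soft_l1'); print(nm,g2.x,np.degrees(g2.x[3:5])); 
print(f(g2.x).round(1))
obs=[("scene",(.0255,-.06,.043),(253.2,217.2)),("scene",(.0255,-.06,.007),(257.5,235.5)),("scene",(.0255,.06,.043),(289.2,192.2)),("scene",(.0255,.06,.007),(292.7,206)),
("scene",(.025,-.08,.05),(250.5,216.2)),("scene",(-.025,-.08,.05),(225,218.5)),("scene",(.025,-.08,0),(251.2,244.2)),("scene",(-.025,-.08,0),(232,241.7)),("scene",(.025,.08,.05),(293.5,184.7)),("scene",(.025,.08,0),(297.7,204.2)),
("side",(.025,-.08,.05),(345.7,222)),("side",(.025,-.08,0),(348,232.5)),("side",(-.025,-.08,.05),(327.5,241.2)),("side",(-.025,-.08,0),(332.5,251.2)),("side",(-.025,.08,.05),(270,198.7))]
rc=lambda v:np.ravel([proj(n,R.from_rotvec(v[3:]).apply(l)+v[:3])[0]-uv for n,l,uv in obs])
q6=R.from_quat([-.033,.583,.047,.811]); rel=R.from_matrix([[0,0,1],[0,1,0],[-1,0,0]])  # tool axes in carrier axes
p6=np.array([.5484,-.0589,.2579]); Rt=q6*rel.inv(); o=p6-Rt.apply([0,0,.1075])
h=LS(rc,np.r_[o,Rt.as_rotvec()],loss='soft_l1'); Rm=R.from_rotvec(h.x[3:])
print("assumed",o,Rt.as_euler('ZYX',degrees=True)); print("seen",h.x[:3],Rm.as_euler('ZYX',degrees=True)); print(h.fun.reshape(-1,2).round(1).tolist())
E
python3 fit2.py
```

```text
fixed cams [ 0.776 -0.03   0.244  0.117 -0.333  0.032  0.017] [  6.716 -19.071]
all [ 0.777 -0.033  0.245  0.13  -0.352  0.033  0.017] [  7.424 -20.147]
[-1.7  0.1 -0.9  0.7 -0.4 -0.1 -0.8 -0.2  0.1  3.  -0.3 -0.6  1.8 -1.2
 -0.4 -1.9  2.4 -0.3  0.8 -0.1 -0.2 -0.8 -2.1 -0.2 -0.8 -0.6]
assumed [ 0.582 -0.055  0.156] [  6.556 -18.582   0.077]
seen [ 0.582 -0.054  0.157] [  7.022 -17.287  -0.477]
[[-0.7, 0.9], [0.0, 0.3], [-0.8, -0.7], [-0.2, 2.1], [-5.9, 3.2], [-1.1, -0.1], [0.6, 0.1], [-0.7, 0.8], [-0.7, -0.4], [0.7, 2.8], [-0.2, -3.0], [0.9, -1.7], [-0.2, -2.0], [-1.0, -1.0], [-4.8, -6.0]]
```

```bash
cat > fin.py <<'E'
from tgt import *
L=R.from_euler('ZY',[7.3,-19.8],degrees=True); lens=np.array([.777,-.032,.245])
rel=R.from_matrix([[0,0,1],[0,1,0],[-1,0,0]]); T=L*rel
tcp=lens+L.apply([-.185,0,.0825])
p,r,s=tool(); print(p,delta(tcp,T)); Rt=r*rel.inv(); o=p-Rt.apply([0,0,.1075])
lab=o+Rt.apply([.025,0,.025]); print("label in lens frame mm",L.inv().apply(lab-lens)*1000,"ang",(L.inv()*Rt).as_rotvec(degrees=True),s["finger_gap"],s["contact_force"],s["time_s"],abs(s["joint_vel"]).max())
E
python3 fin.py
```

```text
[ 0.549 -0.059  0.258] (array([ 0.711, -0.164,  2.727]), array([-0.013, -0.021,  0.004]))
label in lens frame mm [-188.847    1.416    7.172] ang [-0.203  1.216 -0.765] 0.008936899168447135 [-0.421  0.092 -4.522] 12.8 0.005544094028225336
```

```bash
python3 -m creep '[[[0.1,0,0.4,0,0,0,1],[0.2,-0.1,0.8,0,-0.01,0,1],[0.3,-0.1,1.3,-0.01,-0.01,0,1],[0.4,-0.1,1.8,-0.01,-0.02,0,1],[0.5,-0.2,2.2,-0.013,-0.02,0,1],[0.6,-0.2,2.5,-0.013,-0.02,0,1],[0.7,-0.2,2.7,-0.013,-0.02,0.004,1],[0.7,-0.2,2.7,-0.013,-0.02,0.004,1]]]' 90
python3 -m creep '[[[0,0,0,0,0,0,1],[0,0,0,0,0,0,1],[0,0,0,0,0,0,1],[0,0,0,0,0,0,1],[0,0,0,0,0,0,1],[0,0,0,0,0,0,1],[0,0,0,0,0,0,1],[0,0,0,0,0,0,1]]]' 90
python3 fin.py; python3 - <<'E'
from tgt import *
c=get_calibration("wrist"); im=capture("wrist"); np.save("w8.npy",c["world_from_camera"]); sc=capture("scene"); sd=capture("side")
for n,i in(("w8",im),("scene8",sc),("side8",sd)): cv2.imwrite(f"pics/{n}full.png",i[:,:,::-1])
print("lens pred wrist",proj("wrist",[.777,-.032,.245],c))
cc=lambda i,x,y,w,h:cv2.resize(i[y:y+h,x:x+w,::-1],(400,300),interpolation=2)
cv2.imwrite("pics/m8.png",np.vstack([np.hstack([cc(sc,225,165,100,75),cc(sc,200,100,240,180)]),np.hstack([cc(sd,240,60,200,150),cc(im,420,150,140,105)])]))
E
```

```text
time_s: 13.47
ee_pos: [0.5768, -0.0575, 0.2599]
eef_rot: [-0.036, 0.574, 0.053, 0.816]
contact_force: [-0.1, -0.4, -5.2]
finger_gap: 0.0093
time_s: 14.13
ee_pos: [0.5762, -0.0575, 0.2601]
eef_rot: [-0.037, 0.574, 0.053, 0.816]
contact_force: [-0.2, 0.6, -4.8]
finger_gap: 0.0087
[ 0.576 -0.058  0.26 ] (array([ 0.026, -0.019,  0.035]), array([ 0.   , -0.001, -0.001]))
label in lens frame mm [-160.422    0.269    0.239] ang [0.053 0.05  0.02 ] 0.008732777582945083 [-0.206  0.606 -4.843] 14.1333 0.0033080318638450757
lens pred wrist [[497.289 219.436]]
```

View pics/m8.png

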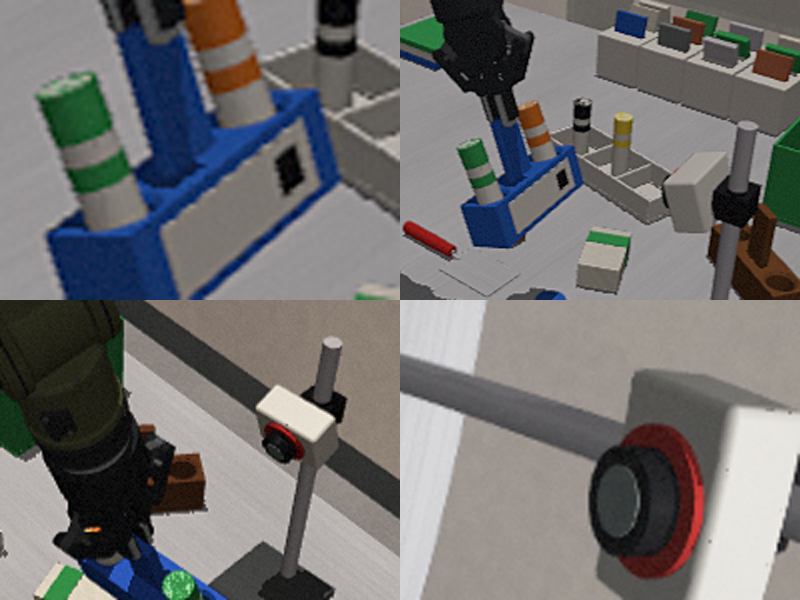

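Final look: both tubes are in their wells and the label faces the camera. The lens is at wrist (497,220), against a prediction of (497,219). The head's front corners are now visible, so I'll make one last check of tip and heading with them.

```bash
python3 - <<'E'
import io,contextlib
with contextlib.redirect_stdout(io.StringIO()):
    from fit2 import *
c8=dict(c6); c8["world_from_camera"]=np.load("w8.npy")
def r8(v):
    A=RL(v[3],v[4]); P=lambda *l:proj("wrist",A@np.array(l)+v[:3],c8)[0]
    return np.r_[P(0,0,0)-(497,220),P(v[6],.0375,.0275)-(536.5,186.7),P(v[6],.0375,-.0275)-(502.3,175.2),P(v[6],-.0375,-.0275)-(490,249.7)]
for nm,f in(("wrist8+fixed",lambda v:np.r_[resc(v),r8(v)]),("all",lambda v:np.r_[resc(v),resw(v),r8(v)])):
    k=LS(f,g2.x,loss='soft_l1'); print(nm,k.x,np.degrees(k.x[3:5])); print(r8(k.x).round(1))
k=LS(lambda v:np.r_[r8(v),(v[5]-.033)*1e3,(v[6]-.0168)*500],g2.x); print("w8 only",k.x,np.degrees(k.x[3:5]))
E
```

```text
wrist8+fixed [ 0.777 -0.033  0.244  0.107 -0.382  0.033  0.017] [  6.119 -21.912]
[-0.3 -0.1  1.4  0.4 -0.  -2.2 -2.1 -2.8]
all [ 0.778 -0.033  0.244  0.118 -0.394  0.033  0.017] [  6.739 -22.581]
[-0.2  0.2  0.9  0.8  0.1 -2.1 -1.5 -2.8]
w8 only [ 0.775 -0.033  0.246  0.091 -0.459  0.033  0.016] [  5.196 -26.303]
```

```bash
python3 - <<'E'
from tgt import *
import cv2
c8=dict(get_calibration("wrist")); c8["world_from_camera"]=np.load("w8.npy")
im=cv2.imread("pics/w8full.png"); b,g,r=[x.astype(int) for x in cv2.split(im)]
m=((r>90)&(r>1.8*g)&(r>1.8*b)); m[:, :470]=0; m[:150]=0; m[270:]=0
ys,xs=np.nonzero(m); print(len(xs),xs.min(),xs.max(),ys.min(),ys.max())
# outer boundary: rightmost per row
pts=np.array([(xs[ys==y].max()+.5,y) for y in np.unique(ys)],float)
lens=np.array([.777,-.033,.2445]); th=np.linspace(0,2*np.pi,360)
# fit ring circle: radius, axial depth, tip; heading fixed
# plus the barrel front circle (radius 17 mm) dark outline left side
gray=cv2.cvtColor(im,cv2.COLOR_BGR2GRAY).astype(int)
lp=[]
for y in range(205,236,2):
    row=gray[y,470:500]; d=np.where(row<70)[0]
    if len(d): lp.append((470+d[0]-.5,y))
lp=np.array(lp,float); print(lp[::4])
def circ(v,x,rad):
    A=R.from_euler('ZY',[v[3],v[4]]); return proj("wrist",A.apply(np.c_[0*th+x,rad*np.cos(th),rad*np.sin(th)])+v[:3],c8)
def dist(pts,cu,w): # distance to closed contour, signed by cv2
    k=cu.astype(np.float32).reshape(-1,1,2); return w*np.array([cv2.pointPolygonTest(k,(float(a),float(b)),True) for a,b in pts])
def f(v): return np.r_[dist(pts,circ(v,v[5],v[6]),1),dist(lp,circ(v,0,.017),1),(v[:3]-lens)/.0015,(v[5]-.0145)/.003]
for h0 in (5,6.7,8):
    s=LS(lambda q:f(np.r_[q[:3],np.radians(h0),q[3:]]),np.r_[lens,-.37,.0145,.025],diff_step=1e-4,loss='soft_l1'); print(h0,s.x,np.degrees(s.x[3]),s.cost)
s=LS(f,np.r_[lens,.117,-.37,.0145,.025],diff_step=1e-4,loss='soft_l1'); print(s.x,np.degrees(s.x[3:5]),s.cost)
E
```

```text
163 512 526 198 246
[[488.5 205. ]
 [486.5 213. ]
 [485.5 221. ]
 [486.5 229. ]]
5 [ 0.777 -0.033  0.244 -0.31   0.015  0.024] -17.75906020705354 3.2765845870486174
6.7 [ 0.777 -0.033  0.244 -0.322  0.015  0.024] -18.463045291612538 3.0685749752054248
8 [ 0.777 -0.033  0.244 -0.334  0.016  0.024] -19.15863047845149 3.214307112570049
[ 0.777 -0.033  0.244  0.114 -0.326  0.015  0.024] [  6.509 -18.682] 3.0752274567482587
```

The circle fit of the lens ring, which rounded corners don't affect, gives a heading of 6.5° and a tip of 18.7°. The held pose (7.3°, 19.8°) is within about 1° and 1–2 mm of that. Handing in.

```bash
python3 -c "
from rig import *
s=get_state();print(s['time_s'],s['finger_gap'],s['contact_force'],abs(s['joint_vel']).max());print(close_job())"
```

```text
14.2833 0.009073157710939436 [-0.55514448  0.79327817 -4.53199001] 0.011610406973660486
the job is handed in; nothing more can be done
None
```

I loaded the orange-capped tube into the empty well of the small blue carrier. I then lifted the carrier by its handle and handed in the job at 14.3 s, still holding it in front of the check camera.

- **Tube seating:** the tube touched the well floor at the expected height with about 7 N. After release, the picture showed its cap level with the green one. Both tubes were still in their wells in the last picture.
- **Final pose:** from the arm's reading and my estimate of the lens, the label is 160.4 mm from the lens and within 0.3 mm of centre. That relies on the lens estimate, which is good to a few millimetres.
- **Hold:** the arm was nearly still at hand-in. The wrist carried about 4.5 N, roughly the weight of the loaded carrier.
- **Checks that disagreed:** estimates of the camera's tip ranged from 18.4° to 22.6°, with one fit to the head's corners alone at 26°. Those corners look rounded, so I trusted the lens-ring fit: 18.7° tip, 6.5° heading. I left the carrier at 19.8° tip and 7.3° heading, about 1° off that fit.
- **Carrier tilt in the jaws:** just before the final 3 cm approach, one picture fit put the carrier's tip about 1.3° shallower than the arm's reading. I did not correct for that.
- **Other objects:** the last views showed nothing else disturbed, and nothing touched the check camera. I did not re-measure every object.

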